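# Drive the stuck axle pin out of the rover wheel

## Robot

A 7-joint arm with a two-finger parallel gripper is mounted at the origin on the work surface. World frame = base frame: x ahead of the robot, y to its left, z up, the work surface at z = 0. Lengths are in m, angles in rad, forces in N, time in s.
With the tool pointing down it reaches from about 0.425 to 0.875 m from the base axis. Payload 4.7 kg.
Tool frame: the origin (TCP) lies between the finger pads; the fingertips stand 22 mm ahead of it and the grasp point (between the pads) lies 3 mm ahead of it; z points along the fingers, y is the line along which they close (so a half turn about z gives the same grasp; the last joint's range is limited). The gripper opens to 87 mm and grips with 3 to 60 N. Pads are 19 mm wide; open, the fingers measure 117 mm over their backs; the gripper's body (75 mm by 190 mm) begins 51 mm behind the grasp point.
Start: joints at [-1.33, 0.321, -0.07, 1.45, 0.023, 1.371, -0.057], TCP at [0.146, 0.633, 0.245] pointing down, gripper open.
Joint ranges: [-2.86, 2.86], [-0.3, 2.09], [-1.38, 1.24], [0.06, 2.45], [-1.56, 4.7], [0.09, 2.05], [-2.69, 2.69]. Speed limits (rad/s): [2.57, 2.57, 3.14, 3.14, 3.14, 3.14, 3.14].

## Interface

Orientations are given as a rotation vector (axis times angle).
In Python, from bench import ctrl gives the robot as it stands. The module is installed in compiled form; this text tells all that it offers.
- The arm moves only by the tool send_rows, never from a script. Its argument "motion" is a list of rows, each an object with "claw": the opening, from -1 (shut) to 1 (fully open); "slide": the shift along the tool's x, y, z in mm, a list of three; "delta_rot": the turn, a rotation vector about the tool's x, y, z in rad, a list of three. In form: [{"claw": claw, "slide": [x, y, z], "delta_rot": [ax, ay, az]}, ...]. A call has 1 to 5 rows; each row is the pose to reach, as a shift and turn from the pose commanded when the call began, along the tool's axes at that moment; what a row does not reach only later rows make up. A row lasts 1/10 s, in which the tool goes at most 50 mm and 8.59 degrees, less where a joint would pass 70% of its speed; a pose out of reach is approached as far as the arm can. A call with a gripper value outside its range is refused whole. The fingers move at their own pace and stop on an object; "grip_force" is the grip in N (left out, the last holds). Time passes only in rows, so rows that repeat a pose let the fingers close. It gives the time, the measured TCP pose, the force, the opening and the grip force at its end, in the units of the state.
- ctrl.get_state(): the state, without advancing time (a new reading comes with each control period).
- ctrl.get_image(name): name is "scene" or "side" or "wrist"; returns a dict with "color" (400x640x3 uint8, blue, green, red), "fx", "fy", "cx", "cy" (pixels), "k1" (the pictures are not rectified: a ray, as slopes to the right and down, at radius r is drawn at 1 + k1 r^2 times it, then the intrinsics apply), "pose" (4x4, takes a point from camera to world coordinates). Camera axes: x right, y down, z forward; pixel columns grow to the right and rows downward; lengths in m; the calibration is good to about 2 mm. A picture is of the moment at which its call begins. There is no depth.
- ctrl.close_job(): hands the job in; it is judged then, once.
The state is a dict: "time": time; "joint_positions": joint angles; "qd": joint speeds; "joint_torque": joint torques, N m; "position": TCP position; "tool_rot": TCP orientation; "ft_force": force on the tool from outside, world axes, zero at the start; "torque": the same for the moment, N m; "grip_width": opening from 0.0 (shut) to 1.0 (fully open); "grip_force": force on a finger pad.
Only numpy, scipy, OpenCV 4.12 (cv2) and the standard library are available. Lean on these libraries where they do the work, as an engineer would, in place of code of your own. Each camera call takes 0.05 s, during which the arm holds its last target. There are 200 camera calls.

## Task

The axle pin is stuck in the rover wheel clamped on the raised work block. Take the long slim drift punch from the tool stand (not the short one or the thick one), put it into the open top of the wheel's hub and push the pin down until it is right out of the hub underneath, then hang the punch back upright in its own hole in the stand. Leave the other two punches where they are, and do not push on the pin with the fingers.

Things in the scene. Friction and masses are not known exactly. Their poses are not given: they have to be found in the camera images.
- drift_punch: Punch to use: slim flat-ended steel shaft (dia 10 mm, 58 long) under a black collar (dia 40, 6 thick) and a round black grip (dia 20, 60 long, plus 4 mm cap); 150 g. Origin: centre of the lower tip; z up to the grip. Stands upright in one of three 25 mm holes, 85 apart, in a fixed open plywood stand: collar rests on its top (78 mm above bench), tip at 20 mm. Grip from above, any yaw.
- axle_pin: Stuck dark pin, dia 20, 42 mm long, head below. Origin: centre of its top face, z up. In the hub of the black-tyred wheel clamped on the fixed work block. Hub: dia 44, top 100, underside 60 mm above bench; mouth a cone, 32 to 20 mm in 7 mm. Pin top starts at 90-96 mm; about 10 N pushes it down, it stays where left; standing on the plate below, its top is at 50 mm. Clamp screws reach 108 mm.
- stub_punch: Not to be used: the short one. Same collar, grip only 36 mm long (dia 20), shaft (dia 10) only 22 mm long, too short for the job. Origin: centre of the shaft's lower tip, z up. Stands in another hole of the same stand, collar on its top, tip 56 mm above the bench. The stand's top plate is 52 x 270 mm and 8 mm thick.
- thick_punch: Not to be used: the thick one. Same collar, grip 60 mm long but 30 mm thick, shaft 58 mm long but 22 mm thick, too thick for the 20 mm bore. Origin: centre of the shaft's lower tip, z up. Stands in another hole of the same stand, collar on its top, tip 20 mm above the bench. A spare wheel with an empty hub lies flat on the bench nearby and has no part in the work.
Things that resemble listed ones, but are neither listed nor needed, are in the scene too. Leave any orange or white look-alike of the drift_punch alone.

How it is judged:
By the outcome, as a careful person would: the job done as asked, in the order asked, and still so for the second after the job is handed in, with the robot touching nothing.
It also fails if it takes over 58 s, if anything falls off the work surface, if the arm or the gripper's body presses on something with over 40 N, if the wrist force passes 120 N, or if a joint passes its speed limit or range.

## Working session

There is one attempt and no reset: what is moved stays moved. The work goes in short steps, Python scripts to look and compute and a tool call to move; the robot and the scene stay as the last step left them, time stands still between calls to the robot, and variables do not carry over. Pictures are saved under pics/ and viewed, at most 11 in all, crops included, and the job is handed in when it is done.

Besides the shell and the picture viewer there is one more tool, called after "Request:" in YAML: its name, and indented under it one key for each argument. send_rows: Moves the arm, as the interface text tells. Its arguments: {"type":"object","properties":{"motion":{"type":"array","items":{"type":"object","properties":{"claw":{"type":"number"},"slide":{"type":"array","items":{"type":"number"}},"delta_rot":{"type":"array","items":{"type":"number"}}}}},"grip_force":{"type":"number"}},"required":["motion"]}

```bash
mkdir -p pics; cat > h.py <<'E'
import numpy as np, cv2
from scipy.spatial.transform import Rotation as R
from bench import ctrl
def K(im): return np.array([[im['fx'],0,im['cx']],[0,im['fy'],im['cy']],[0,0,1.]])
def ray(im,u,v):
    p=np.array([(u-im['cx'])/im['fx'],(v-im['cy'])/im['fy']]); q=p.copy()
    for _ in range(20): q=p/(1+im['k1']*(q@q))
    T=np.array(im['pose']); return T[:3,3],T[:3,:3]@np.array([q[0],q[1],1])
def onz(im,u,v,z):
    o,d=ray(im,u,v); return o+d*(z-o[2])/d[2]
def proj(im,P):
    T=np.array(im['pose']); c=T[:3,:3].T@(np.array(P)-T[:3,3]); q=c[:2]/c[2]; q=q*(1+im['k1']*(q@q))
    return np.array([q[0]*im['fx']+im['cx'],q[1]*im['fy']+im['cy']])
def state():
    s=ctrl.get_state(); print(s['time'],np.round(s['position'],4),'rot',np.round(s['tool_rot'],3),'F',np.round(s['ft_force'],1),'w',round(s['grip_width'],3),s['grip_force']); return s
E
python3 - <<'E'
from h import *
state()
for n in ['scene','side','wrist']:
    im=ctrl.get_image(n); cv2.imwrite(f'pics/{n}0.png',im['color']); T=np.array(im['pose']); print(n,im['fx'],im['k1'],T.round(3).tolist())
E
```

```text
0.0 [0.1461 0.6328 0.2435] rot [-3.550e-01 -3.121e+00  3.000e-03] F [ 0.2  0.4 -0.2] w 1.0 0.0
scene 465.1065437728121 -0.07486348906596008 [[-0.647, 0.48, -0.593, 1.023], [0.762, 0.412, -0.499, 0.488], [0.005, -0.774, -0.633, 0.634], [0.0, 0.0, 0.0, 1.0]]
side 459.28734975386345 -0.05108771969715949 [[-0.951, -0.231, 0.205, 0.328], [-0.308, 0.734, -0.605, 0.612], [-0.011, -0.639, -0.769, 0.785], [0.0, 0.0, 0.0, 1.0]]
wrist 309.6882451076229 -0.0296018804363247 [[0.225, 0.945, 0.239, 0.08], [0.974, -0.217, -0.057, 0.647], [-0.002, 0.246, -0.969, 0.383], [0.0, 0.0, 0.0, 1.0]]
```

View pics/scene0.png

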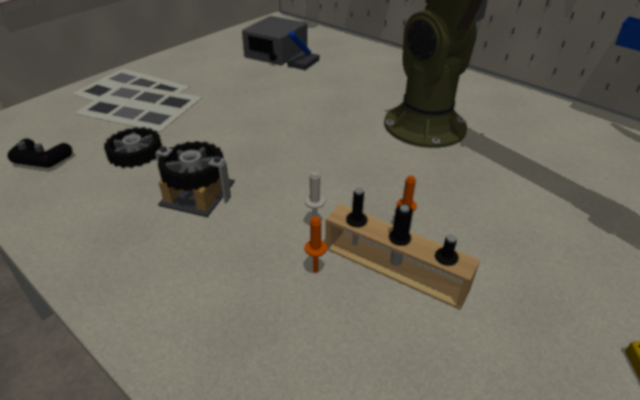

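View pics/side0.png

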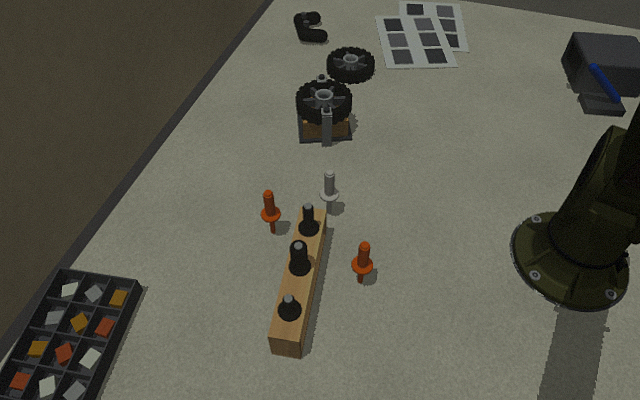

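Candidates in scene / side pixels:
- slim black punch (358,205)/(308,217): my choice, the end hole nearest the white one
- thick black punch (401,222)/(298,257)
- stub (448,248)/(289,307)
- orange look-alikes (316,235)/(269,207) and (409,190)/(363,257)
- white look-alike (315,188)/(330,186)

The wheel to work on is the raised one at (190,160)/(324,97). The spare is at (133,145)/(351,63).

```bash
python3 - <<'E'
from h import *
S=ctrl.get_image('scene');D=ctrl.get_image('side')
def tri(a,b):
    o1,d1=ray(S,*a);o2,d2=ray(D,*b); d1/=np.linalg.norm(d1);d2/=np.linalg.norm(d2)
    A=np.stack([d1,-d2],1); t=np.linalg.lstsq(A,o2-o1,rcond=None)[0]; p,q=o1+t[0]*d1,o2+t[1]*d2
    return ((p+q)/2).round(4),np.linalg.norm(p-q).round(4)
for n,a,b in [('slimtop',(359,192),(308,206)),('thicktop',(404,209),(298,244)),('stubtop',(450,239),(288,298)),('white',(315,175),(330,173)),('orange1',(316,219),(268,193)),('orange2',(410,179),(364,245)),('hub',(190,157),(324,95)),('spare',(133,141),(351,59))]: print(n,*tri(a,b))
print('side hub@.1',onz(D,324,95,.1),'scene',onz(S,190,157,.1))
c=lambda im,x,y,w,h,k:cv2.resize(im['color'][y:y+h,x:x+w],None,fx=k,fy=k,interpolation=cv2.INTER_CUBIC)
cv2.imwrite('pics/crop1.png',np.vstack([np.hstack([c(D,280,60,100,75,4),c(D,260,160,100,75,4)]),np.hstack([c(S,140,130,100,75,4),c(S,310,165,100,75,4)])]))
E
```

```text
slimtop [0.5028 0.1374 0.1426] 0.0044
thicktop [0.4927 0.2207 0.1445] 0.0051
stubtop [0.4807 0.3048 0.1187] 0.0017
white [0.4936 0.0307 0.1219] 0.0034
orange1 [0.5892 0.1159 0.1253] 0.0016
orange2 [0.3896 0.173  0.1224] 0.002
hub [ 0.5866 -0.231   0.0946] 0.0028
spare [ 0.584  -0.4808  0.0331] 0.0069
side hub@.1 [ 0.58503722 -0.226596    0.1       ] scene [ 0.5917731  -0.22151532  0.1       ]
```

View pics/crop1.png

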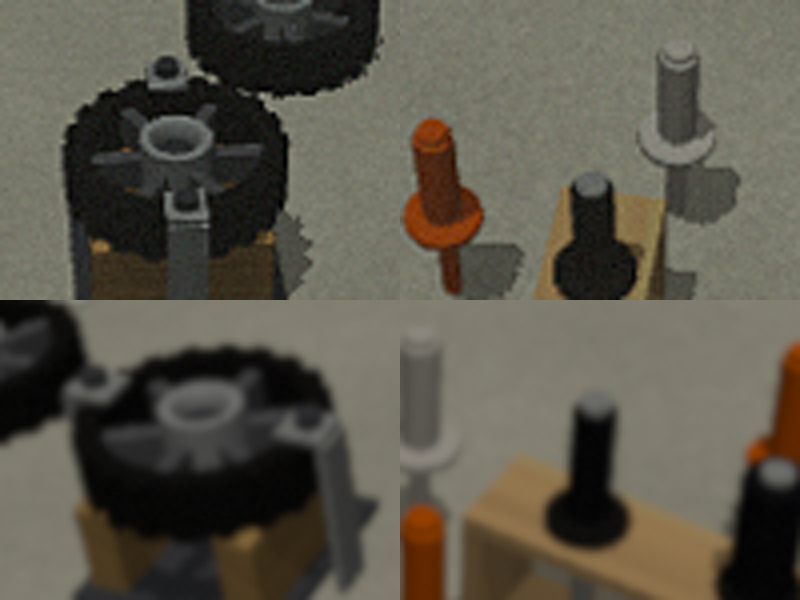

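The crop confirms the slim black punch, with its grey cap at side (308.3,206) and scene (359.3,190.5). It has a slim grip and is at the white-side end of the stand. The hub's top rim is at side (324,95) and scene (190,157).

```bash
cat >> h.py <<'E'
def to(target):
    s=state(); M=R.from_rotvec(s['tool_rot']).as_matrix(); print('tool mm',(M.T@(np.array(target)-s['position'])*1000).round(1),'\nR',M.round(3).tolist())
E
python3 -c "
from h import *
to([.503,.138,.245])"
```

```text
0.25 [0.1462 0.6331 0.2441] rot [-3.550e-01 -3.121e+00  1.000e-03] F [0.1 1.1 0.6] w 1.0 0.0
tool mm [-459.  -402.2   -0.6] 
R [[-0.974, 0.225, -0.0], [0.225, 0.974, -0.001], [-0.0, -0.001, -1.0]]
```

Request:
send_rows:
  motion:
    - {"claw":0.2,"slide":[-37,-32,0],"delta_rot":[0,0,0]}
    - {"claw":0.2,"slide":[-74,-65,0],"delta_rot":[0,0,0]}
    - {"claw":0.2,"slide":[-111,-97,0],"delta_rot":[0,0,0]}
    - {"claw":0.2,"slide":[-148,-130,0],"delta_rot":[0,0,0]}
    - {"claw":0.2,"slide":[-185,-162,0],"delta_rot":[0,0,0]}
  grip_force: 30

```text
time: 0.75
position: [0.2909, 0.432, 0.2446]
tool_rot: [0.355, 3.121, 0.001]
ft_force: [0.5, 0.9, 0.4]
grip_width: 0.647
grip_force: 0.0
```

Request:
send_rows:
  motion:
    - {"claw":0.2,"slide":[-37,-32,0],"delta_rot":[0,0,0]}
    - {"claw":0.2,"slide":[-74,-65,0],"delta_rot":[0,0,0]}
    - {"claw":0.2,"slide":[-111,-97,0],"delta_rot":[0,0,0]}
    - {"claw":0.2,"slide":[-148,-130,0],"delta_rot":[0,0,0]}
    - {"claw":0.2,"slide":[-185,-162,0],"delta_rot":[0,0,0]}

```text
time: 1.25
position: [0.4347, 0.2326, 0.2449]
tool_rot: [0.355, 3.121, 0.001]
ft_force: [0.5, 0.2, -0.8]
grip_width: 0.593
grip_force: 0.0
```

Request:
send_rows:
  motion:
    - {"claw":0.2,"slide":[-37,-32,0],"delta_rot":[0,0,0]}
    - {"claw":0.2,"slide":[-74,-65,0],"delta_rot":[0,0,0]}
    - {"claw":0.2,"slide":[-89,-78,0],"delta_rot":[0,0,0]}
    - {"claw":0.2,"slide":[-89,-78,0],"delta_rot":[0,0,0]}
    - {"claw":0.2,"slide":[-89,-78,0],"delta_rot":[0,0,0]}

```text
time: 1.75
position: [0.5028, 0.1387, 0.2444]
tool_rot: [-0.356, -3.121, -0.001]
ft_force: [-0.4, 0.7, 0.4]
grip_width: 0.598
grip_force: 0.0
```

```bash
python3 - <<'E'
from h import *
s=state(); W=ctrl.get_image('wrist'); cv2.imwrite('pics/w1.png',W['color'])
M=R.from_rotvec(s['tool_rot']).as_matrix(); print(M.round(3).tolist(), proj(W,s['position']+M[:,2]*.095))
E
```

```text
1.75 [0.5028 0.1387 0.2444] rot [-3.560e-01 -3.121e+00 -1.000e-03] F [-0.4  0.7  0.4] w 0.598 0.0
[[-0.974, 0.225, -0.001], [0.225, 0.974, 0.001], [0.001, 0.0, -1.0]] [315.1014526  211.78798543]
```

View pics/w1.png

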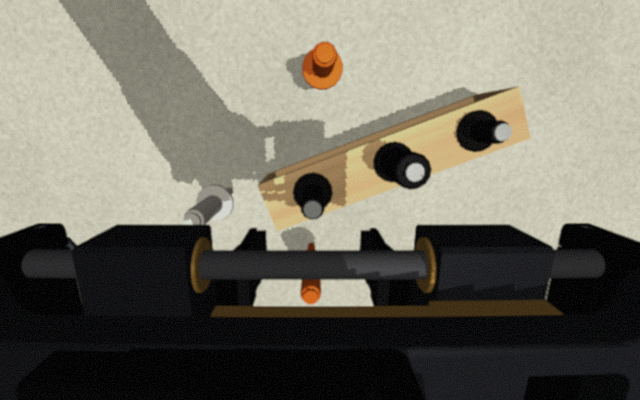

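The wrist view shows the slim punch's cap at (313,209), between the fingers at x≈255 and x≈370. The thick punch is at (415,172), the stub at (500,130), the white one at (205,208), and the orange ones at (323,60) and (311,290).

```bash
python3 - <<'E'
from h import *
W=ctrl.get_image('wrist'); x0,y0,x1,y1=298,195,328,222
g=cv2.cvtColor(W['color'],cv2.COLOR_BGR2GRAY)[y0:y1,x0:x1]
n,l,st,c=cv2.connectedComponentsWithStats(((g>75)&(g<170)).astype(np.uint8))
for i in range(1,n):
    if st[i,4]>40:
        u,v=c[i]+[x0,y0]; print(st[i],u,v,onz(W,u,v,.148))
to([*onz(W,313,209,.148)[:2],.123])
E
```

```text
[  0   7  30  19 328] 311.3292682926829 211.02439024390245 [0.501408   0.13690188 0.148     ]
1.85 [0.5022 0.1401 0.2444] rot [-3.510e-01 -3.121e+00 -1.000e-03] F [ 0.2 -0.6 -0.3] w 0.599 0.0
tool mm [  1.6  -2.  121.4] 
R [[-0.975, 0.222, -0.001], [0.222, 0.975, 0.001], [0.001, 0.0, -1.0]]
```

Request:
send_rows:
  motion:
    - {"claw":0.2,"slide":[1.5,-1,40],"delta_rot":[0,0,0]}
    - {"claw":0.2,"slide":[1.5,-1,75],"delta_rot":[0,0,0]}
    - {"claw":0.2,"slide":[1.5,-1,105],"delta_rot":[0,0,0]}
    - {"claw":0.2,"slide":[1.5,-1,121],"delta_rot":[0,0,0]}
    - {"claw":0.2,"slide":[1.5,-1,121],"delta_rot":[0,0,0]}

```text
time: 2.35
position: [0.4987, 0.1388, 0.121]
tool_rot: [-0.35, -3.117, 0.004]
ft_force: [0.2, 0.2, -0.5]
grip_width: 0.598
grip_force: 0.0
```

Request:
send_rows:
  motion:
    - {"claw":-1,"slide":[0,0,0],"delta_rot":[0,0,0]}
    - {"claw":-1,"slide":[0,0,0],"delta_rot":[0,0,0]}
    - {"claw":-1,"slide":[0,0,0],"delta_rot":[0,0,0]}
    - {"claw":-1,"slide":[0,0,0],"delta_rot":[0,0,0]}
    - {"claw":-1,"slide":[0,0,0],"delta_rot":[0,0,0]}
  grip_force: 45

```text
time: 2.85
position: [0.5017, 0.138, 0.1242]
tool_rot: [0.355, 3.12, 0.001]
ft_force: [0.3, 3.0, 1.9]
grip_width: 0.231
grip_force: 1.7
```

Request:
send_rows:
  motion:
    - {"claw":-1,"slide":[0,0,0],"delta_rot":[0,0,0]}
    - {"claw":-1,"slide":[0,0,-20],"delta_rot":[0,0,0]}
    - {"claw":-1,"slide":[0,0,-60],"delta_rot":[0,0,0]}
    - {"claw":-1,"slide":[0,0,-100],"delta_rot":[0,0,0]}
    - {"claw":-1,"slide":[0,0,-120],"delta_rot":[0,0,0]}

```text
time: 3.35
position: [0.5025, 0.1379, 0.2468]
tool_rot: [0.356, 3.118, 0.003]
ft_force: [0.0, -0.3, -2.7]
grip_width: 0.221
grip_force: 45.0
```

```bash
python3 - <<'E'
from h import *
to([.588,-.226,.245])
S=ctrl.get_image('scene');D=ctrl.get_image('side');W=ctrl.get_image('wrist')
c=lambda im,x,y,w,h,k:cv2.resize(im['color'][y:y+h,x:x+w],None,fx=k,fy=k,interpolation=cv2.INTER_CUBIC)
cv2.imwrite('pics/g1.png',np.vstack([np.hstack([c(S,300,90,200,150,2),c(D,230,100,200,150,2)]),np.hstack([c(W,220,180,200,150,2),c(W,220,180,200,150,2)])]))
E
```

```text
3.35 [0.5025 0.1379 0.2468] rot [3.560e-01 3.118e+00 3.000e-03] F [ 0.  -0.3 -2.7] w 0.221 44.99352411366999
tool mm [-165.3 -335.3    1.5] 
R [[-0.974, 0.225, 0.004], [0.225, 0.974, 0.002], [-0.003, 0.002, -1.0]]
```

View pics/g1.png

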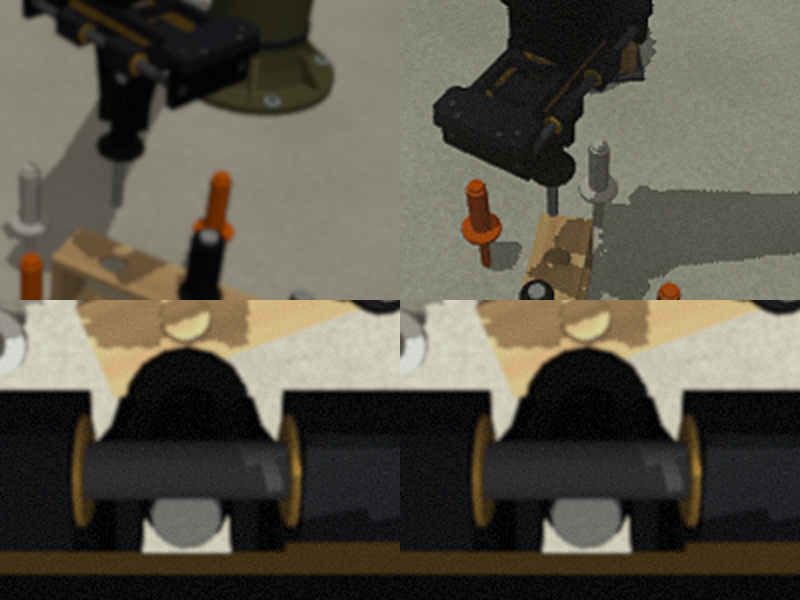

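The punch is held upright. Its hole in the stand is free, the collar is visible, and the opening of 19 mm matches the grip. Next I go over near the wheel, 60 mm short, so the wrist camera can see the hub.

Request:
send_rows:
  motion:
    - {"claw":-1,"slide":[0,0,-30],"delta_rot":[0,0,0]}
    - {"claw":-1,"slide":[-20,-30,-30],"delta_rot":[0,0,0]}
    - {"claw":-1,"slide":[-44,-66,-30],"delta_rot":[0,0,0]}
    - {"claw":-1,"slide":[-68,-102,-30],"delta_rot":[0,0,0]}
    - {"claw":-1,"slide":[-92,-138,-30],"delta_rot":[0,0,0]}

```text
time: 4.0
position: [0.5592, -0.0188, 0.2711]
tool_rot: [-0.354, -3.118, 0.001]
ft_force: [0.7, 0.1, -1.9]
grip_width: 0.218
grip_force: 45.0
```

Request:
send_rows:
  motion:
    - {"claw":-1,"slide":[-27,-40,0],"delta_rot":[0,0,0]}
    - {"claw":-1,"slide":[-54,-80,0],"delta_rot":[0,0,0]}
    - {"claw":-1,"slide":[-81,-120,0],"delta_rot":[0,0,0]}
    - {"claw":-1,"slide":[-108,-160,0],"delta_rot":[0,0,0]}
    - {"claw":-1,"slide":[-133,-197,0],"delta_rot":[0,0,0]}

```text
time: 4.5
position: [0.6448, -0.241, 0.2703]
tool_rot: [-0.356, -3.117, -0.0]
ft_force: [-0.5, 1.1, -1.7]
grip_width: 0.217
grip_force: 45.0
```

Request:
send_rows:
  motion:
    - {"claw":-1,"slide":[0,0,0],"delta_rot":[0,0,0]}
    - {"claw":-1,"slide":[0,0,0],"delta_rot":[0,0,0]}
    - {"claw":-1,"slide":[0,0,0],"delta_rot":[0,0,0]}

```text
time: 4.8
position: [0.6449, -0.2375, 0.2717]
tool_rot: [-0.353, -3.119, -0.003]
ft_force: [1.4, 1.2, -1.1]
grip_width: 0.218
grip_force: 45.0
```

```bash
python3 - <<'E'
from h import *
to([.588,-.226,.275])
W=ctrl.get_image('wrist'); cv2.imwrite('pics/w2.png',W['color']); print(proj(W,[.588,-.226,.1]))
E
```

```text
4.8 [ 0.6449 -0.2375  0.2717] rot [-3.530e-01 -3.119e+00 -3.000e-03] F [ 1.4  1.2 -1.1] w 0.218 44.99447518028319
tool mm [58.1 -1.5 -3.2] 
R [[-0.975, 0.224, -0.003], [0.224, 0.975, 0.002], [0.003, 0.001, -1.0]]
[312.94657666 133.81336288]
```

View pics/w2.png

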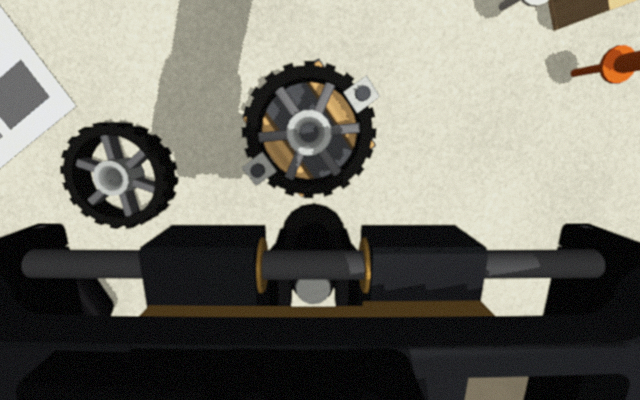

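The wrist view shows the clamped wheel at (310,130), its hub ring centred near (308,131), with the clamps at (360,95) and (260,168). The spare wheel is at (118,175).

```bash
python3 - <<'E'
from h import *
W=ctrl.get_image('wrist'); x0,y0=278,101
g=cv2.cvtColor(W['color'],cv2.COLOR_BGR2GRAY)[y0:y0+60,x0:x0+60]
big=cv2.resize(g,None,fx=4,fy=4,interpolation=cv2.INTER_CUBIC)
c=cv2.HoughCircles(big,cv2.HOUGH_GRADIENT,1,40,param1=80,param2=15,minRadius=40,maxRadius=110)
for u,v,r in (c[0][:4] if c is not None else []):
    u=u/4+x0;v=v/4+y0; print(u,v,r/4,onz(W,u,v,.1))
print('expected r',np.linalg.norm(proj(W,[.61,-.226,.1])-proj(W,[.588,-.226,.1])))
m=((g>130)).astype(np.uint8); n,l,st,cc=cv2.connectedComponentsWithStats(m)
for i in range(1,n):
    if st[i,4]>60: e=cv2.minEnclosingCircle(np.argwhere(l==i)[:,::-1].astype(np.float32)); print(st[i],e,onz(W,e[0][0]+x0,e[0][1]+y0,.1))
E
```

```text
308.125 131.875 22.675 [ 0.58560728 -0.22978209  0.1       ]
312.625 141.375 25.4 [ 0.59555388 -0.22751886  0.1       ]
301.625 140.875 15.65 [ 0.59265655 -0.23801505  0.1       ]
302.875 123.125 14.575 [ 0.57632249 -0.23289026  0.1       ]
expected r 22.458040864932013
[  9   0  43  54 804] ((33.5, 26.5), 29.300270080566406) [ 0.58225893 -0.22561303  0.1       ]
[ 48   0  12  21 166] ((54.0, 10.0), 11.180439949035645) [ 0.5714722  -0.20278224  0.1       ]
```

Request:
send_rows:
  motion:
    - {"claw":-1,"slide":[30,-2,0],"delta_rot":[0,0,0]}
    - {"claw":-1,"slide":[60,-3.5,0],"delta_rot":[0,0,0]}
    - {"claw":-1,"slide":[60,-3.5,20],"delta_rot":[0,0,0]}
    - {"claw":-1,"slide":[60,-3.5,40],"delta_rot":[0,0,0]}
    - {"claw":-1,"slide":[60,-3.5,50],"delta_rot":[0,0,0]}

```text
time: 5.4
position: [0.5854, -0.2268, 0.2223]
tool_rot: [-0.351, -3.121, -0.003]
ft_force: [-0.7, 0.3, -2.4]
grip_width: 0.218
grip_force: 45.0
```

```bash
python3 - <<'E'
from h import *
p=[]
for i in range(4):
    D=ctrl.get_image('side'); p.append(ctrl.get_state()['position'])
S=ctrl.get_image('scene'); print(np.mean(p,0),np.std(p,0)); to([.586,-.229,.2])
c=lambda im,x,y,w,h,k:cv2.resize(im['color'][y:y+h,x:x+w],None,fx=k,fy=k,interpolation=cv2.INTER_CUBIC)
cv2.imwrite('pics/h1.png',np.hstack([c(S,140,70,100,120,4),c(D,280,30,100,120,4)]))
E
```

```text
[ 0.5857433  -0.22774577  0.22269912] [0.00055589 0.00067545 0.00119388]
5.65 [ 0.5867 -0.229   0.2246] rot [ 0.354  3.12  -0.   ] F [-0.1  0.3 -1.4] w 0.223 44.99334817752242
tool mm [ 0.7 -0.1 24.6] 
R [[-0.975, 0.224, 0.001], [0.224, 0.975, -0.0], [-0.002, -0.0, -1.0]]
```

View pics/h1.png

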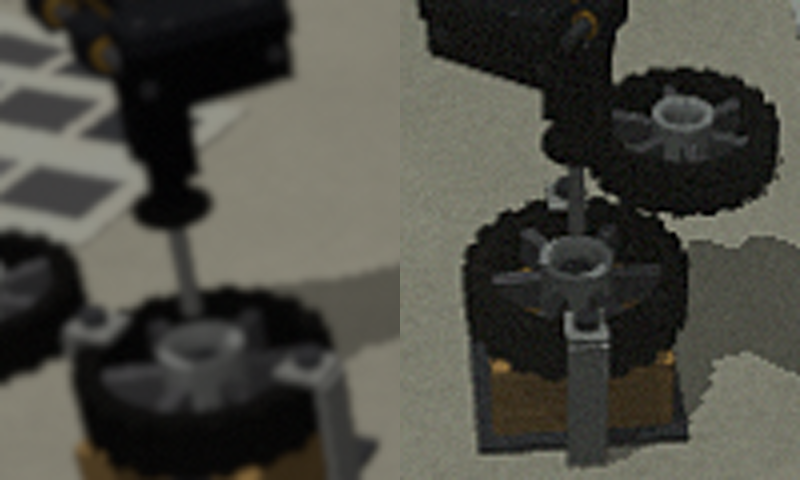

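The tip sits above the hub in both views: side tip (576,233) over mouth (576,262), and scene tip (192,310) leaning to mouth (200,345). Now I lower the punch in gently.

Request:
send_rows:
  motion:
    - {"claw":-1,"slide":[0,0,7],"delta_rot":[0,0,0]}
    - {"claw":-1,"slide":[0,0,13],"delta_rot":[0,0,0]}
    - {"claw":-1,"slide":[0,0,18],"delta_rot":[0,0,0]}
    - {"claw":-1,"slide":[0,0,20],"delta_rot":[0,0,0]}
    - {"claw":-1,"slide":[0,0,22],"delta_rot":[0,0,0]}
  grip_force: 60

```text
time: 6.15
position: [0.5859, -0.2292, 0.2012]
tool_rot: [-0.356, -3.121, -0.0]
ft_force: [-0.1, 0.1, -1.8]
grip_width: 0.22
grip_force: 60.0
```

Request:
send_rows:
  motion:
    - {"claw":-1,"slide":[0,0,2],"delta_rot":[0,0,0]}
    - {"claw":-1,"slide":[0,0,4],"delta_rot":[0,0,0]}
    - {"claw":-1,"slide":[0,0,6],"delta_rot":[0,0,0]}
    - {"claw":-1,"slide":[0,0,8],"delta_rot":[0,0,0]}
    - {"claw":-1,"slide":[0,0,10],"delta_rot":[0,0,0]}

```text
time: 6.65
position: [0.5865, -0.2293, 0.1934]
tool_rot: [0.355, 3.12, 0.001]
ft_force: [-1.7, 0.5, 7.8]
grip_width: 0.218
grip_force: 60.0
```

Contact came at the expected height, with about 10 N of pushing force. I keep going.

Request:
send_rows:
  motion:
    - {"claw":-1,"slide":[0,0,3],"delta_rot":[0,0,0]}
    - {"claw":-1,"slide":[0,0,6],"delta_rot":[0,0,0]}
    - {"claw":-1,"slide":[0,0,9],"delta_rot":[0,0,0]}
    - {"claw":-1,"slide":[0,0,12],"delta_rot":[0,0,0]}
    - {"claw":-1,"slide":[0,0,15],"delta_rot":[0,0,0]}

```text
time: 7.15
position: [0.5865, -0.2294, 0.1786]
tool_rot: [0.355, 3.12, 0.001]
ft_force: [-1.8, 1.3, 7.9]
grip_width: 0.218
grip_force: 60.0
```

Request:
send_rows:
  motion:
    - {"claw":-1,"slide":[0,0,3],"delta_rot":[0,0,0]}
    - {"claw":-1,"slide":[0,0,6],"delta_rot":[0,0,0]}
    - {"claw":-1,"slide":[0,0,9],"delta_rot":[0,0,0]}
    - {"claw":-1,"slide":[0,0,12],"delta_rot":[0,0,0]}
    - {"claw":-1,"slide":[0,0,14],"delta_rot":[0,0,0]}

```text
time: 7.65
position: [0.5865, -0.2293, 0.1644]
tool_rot: [0.355, 3.12, 0.001]
ft_force: [-2.6, 0.3, 6.9]
grip_width: 0.218
grip_force: 60.0
```

Request:
send_rows:
  motion:
    - {"claw":-1,"slide":[0,0,2],"delta_rot":[0,0,0]}
    - {"claw":-1,"slide":[0,0,4],"delta_rot":[0,0,0]}
    - {"claw":-1,"slide":[0,0,5],"delta_rot":[0,0,0]}
    - {"claw":-1,"slide":[0,0,6],"delta_rot":[0,0,0]}
    - {"claw":-1,"slide":[0,0,7],"delta_rot":[0,0,0]}

```text
time: 8.15
position: [0.5865, -0.2294, 0.1573]
tool_rot: [0.355, 3.12, 0.001]
ft_force: [-3.1, 0.0, 7.0]
grip_width: 0.218
grip_force: 60.0
```

Request:
send_rows:
  motion:
    - {"claw":-1,"slide":[0,0,1],"delta_rot":[0,0,0]}
    - {"claw":-1,"slide":[0,0,2],"delta_rot":[0,0,0]}
    - {"claw":-1,"slide":[0,0,2],"delta_rot":[0,0,0]}

```text
time: 8.45
position: [0.5864, -0.2293, 0.1551]
tool_rot: [0.355, 3.12, 0.001]
ft_force: [-2.2, 1.1, 5.0]
grip_width: 0.216
grip_force: 60.0
```

Request:
send_rows:
  motion:
    - {"claw":-1,"slide":[0,0,1],"delta_rot":[0,0,0]}
    - {"claw":-1,"slide":[0,0,2],"delta_rot":[0,0,0]}
    - {"claw":-1,"slide":[0,0,2.5],"delta_rot":[0,0,0]}
    - {"claw":-1,"slide":[0,0,2.5],"delta_rot":[0,0,0]}

```text
time: 8.85
position: [0.5867, -0.2295, 0.1539]
tool_rot: [0.355, 3.119, 0.001]
ft_force: [-4.1, 0.9, 11.7]
grip_width: 0.216
grip_force: 60.0
```

```bash
python3 - <<'E'
from h import *
state()
D=ctrl.get_image('side'); S=ctrl.get_image('scene')
c=lambda im,x,y,w,h,k:cv2.resize(im['color'][y:y+h,x:x+w],None,fx=k,fy=k,interpolation=cv2.INTER_CUBIC)
cv2.imwrite('pics/p1.png',np.hstack([c(S,140,100,100,120,4),c(D,280,50,100,120,4)]))
for z in (.108,.103): print(z,proj(D,[.5865,-.2293,z])-[280,50],proj(S,[.5865,-.2293,z])-[140,100])
E
```

```text
8.85 [ 0.5867 -0.2295  0.1539] rot [3.550e-01 3.119e+00 1.000e-03] F [-4.1  0.9 11.7] w 0.216 59.99292134307325
0.108 [43.76068194 41.48242513] [49.09070489 51.28582827]
0.103 [43.75312532 43.18727571] [49.49706304 53.31806287]
```

View pics/p1.png

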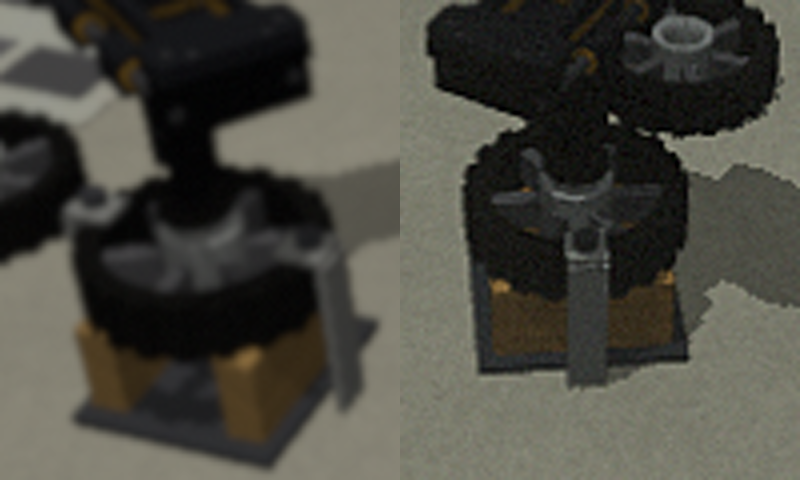

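The collar is low over the hub and the force is rising, so the pin seems to be on the plate. A small extra push should confirm it.

Request:
send_rows:
  motion:
    - {"claw":-1,"slide":[0,0,1],"delta_rot":[0,0,0]}
    - {"claw":-1,"slide":[0,0,2],"delta_rot":[0,0,0]}
    - {"claw":-1,"slide":[0,0,2],"delta_rot":[0,0,0]}

```text
time: 9.25
position: [0.587, -0.2297, 0.1537]
tool_rot: [0.355, 3.118, 0.002]
ft_force: [-5.4, 2.2, 18.7]
grip_width: 0.215
grip_force: 60.0
```

It has bottomed out: force is up with no travel, at the expected 50 mm. Retracting.

Request:
send_rows:
  motion:
    - {"claw":-1,"slide":[0,0,-8],"delta_rot":[0,0,0]}
    - {"claw":-1,"slide":[0,0,-25],"delta_rot":[0,0,0]}
    - {"claw":-1,"slide":[0,0,-60],"delta_rot":[0,0,0]}
    - {"claw":-1,"slide":[0,0,-100],"delta_rot":[0,0,0]}
    - {"claw":-1,"slide":[0,0,-128],"delta_rot":[0,0,0]}

```text
time: 9.75
position: [0.5865, -0.2295, 0.2796]
tool_rot: [0.355, 3.119, -0.001]
ft_force: [1.1, 0.1, -2.8]
grip_width: 0.219
grip_force: 60.0
```

Request:
send_rows:
  motion:
    - {"claw":-1,"slide":[-17,29,0],"delta_rot":[0,0,0]}
    - {"claw":-1,"slide":[-34,58,0],"delta_rot":[0,0,0]}
    - {"claw":-1,"slide":[-34,58,0],"delta_rot":[0,0,0]}

```text
time: 10.05
position: [0.6359, -0.1733, 0.276]
tool_rot: [0.341, 3.122, 0.006]
ft_force: [0.7, 0.6, -2.1]
grip_width: 0.219
grip_force: 60.0
```

```bash
python3 - <<'E'
from h import *
to([.5015,.1383,.278])
D=ctrl.get_image('side'); S=ctrl.get_image('scene')
c=lambda im,x,y,w,h,k:cv2.resize(im['color'][y:y+h,x:x+w],None,fx=k,fy=k,interpolation=cv2.INTER_CUBIC)
cv2.imwrite('pics/p2.png',np.hstack([c(S,140,60,130,160,3),c(D,260,20,130,160,3)]))
E
```

```text
10.05 [ 0.6359 -0.1733  0.276 ] rot [0.341 3.122 0.006] F [ 0.7  0.6 -2.1] w 0.219 59.993308475241065
tool mm [198.6 275.2  -1.1] 
R [[-0.976, 0.216, 0.001], [0.216, 0.976, 0.004], [-0.001, 0.004, -1.0]]
```

View pics/p2.png

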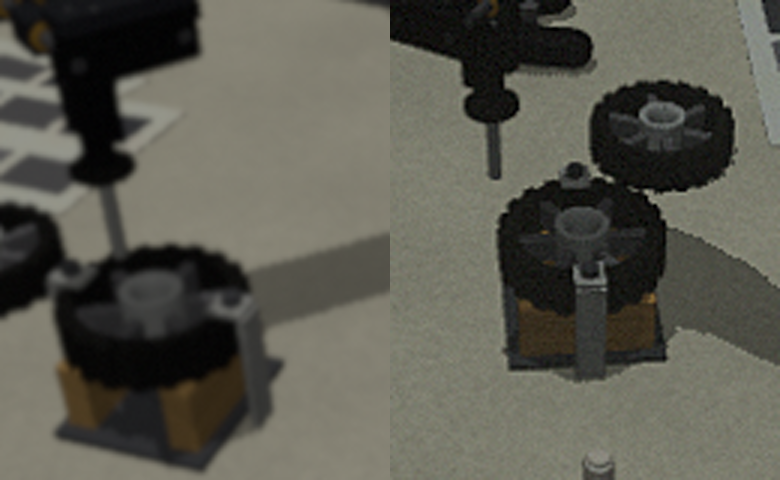

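The punch is straight in the grip and the hub looks open. The side shows the bore at (582,222). I carry it back to its hole.

Request:
send_rows:
  motion:
    - {"claw":-1,"slide":[22,31,0],"delta_rot":[0,0,0]}
    - {"claw":-1,"slide":[47,66,0],"delta_rot":[0,0,0]}
    - {"claw":-1,"slide":[72,101,0],"delta_rot":[0,0,0]}
    - {"claw":-1,"slide":[97,137,0],"delta_rot":[0,0,0]}
    - {"claw":-1,"slide":[122,172,0],"delta_rot":[0,0,0]}

```text
time: 10.65
position: [0.5507, 0.0145, 0.2769]
tool_rot: [0.359, 3.121, -0.0]
ft_force: [0.2, 0.8, -2.6]
grip_width: 0.215
grip_force: 60.0
```

Request:
send_rows:
  motion:
    - {"claw":-1,"slide":[25,35,0],"delta_rot":[0,0,0]}
    - {"claw":-1,"slide":[50,70,0],"delta_rot":[0,0,0]}
    - {"claw":-1,"slide":[70,98,0],"delta_rot":[0,0,0]}
    - {"claw":-1,"slide":[77,108,0],"delta_rot":[0,0,0]}
    - {"claw":-1,"slide":[77,108,0],"delta_rot":[0,0,0]}

```text
time: 11.15
position: [0.5006, 0.138, 0.2769]
tool_rot: [-0.352, -3.122, -0.0]
ft_force: [0.5, -1.2, -1.8]
grip_width: 0.214
grip_force: 60.0
```

```bash
python3 - <<'E'
from h import *
p=[]
for i in range(6):
    D=ctrl.get_image('side'); p.append(ctrl.get_state()['position'])
print(np.mean(p,0)); to([.5015,.1383,.2])
E
```

```text
[0.50192079 0.13500786 0.27708225]
11.45 [0.5019 0.1353 0.2771] rot [ 3.610e-01  3.121e+00 -1.000e-03] F [ 0.   0.1 -1.5] w 0.217 59.99328673817217
tool mm [ 1.1  2.8 77.1] 
R [[-0.974, 0.228, 0.0], [0.228, 0.974, -0.0], [-0.0, -0.0, -1.0]]
```

Request:
send_rows:
  motion:
    - {"claw":-1,"slide":[1,3,20],"delta_rot":[0,0,0]}
    - {"claw":-1,"slide":[1,3,50],"delta_rot":[0,0,0]}
    - {"claw":-1,"slide":[1,3,75],"delta_rot":[0,0,0]}
    - {"claw":-1,"slide":[1,3,82],"delta_rot":[0,0,0]}
    - {"claw":-1,"slide":[1,3,82],"delta_rot":[0,0,0]}

```text
time: 11.95
position: [0.5007, 0.1396, 0.1943]
tool_rot: [-0.357, -3.12, 0.002]
ft_force: [-0.9, 0.3, -2.0]
grip_width: 0.219
grip_force: 60.0
```

```bash
python3 - <<'E'
from h import *
p=[]
for i in range(4):
    D=ctrl.get_image('side'); p.append(ctrl.get_state()['position'])
S=ctrl.get_image('scene'); m=np.mean(p,0); print(m)
c=lambda im,x,y,w,h,k:cv2.resize(im['color'][y:y+h,x:x+w],None,fx=k,fy=k,interpolation=cv2.INTER_CUBIC)
cv2.imwrite('pics/s1.png',np.hstack([c(S,310,150,100,120,4),c(D,260,150,100,120,4)]))
print('hole px',(proj(S,[.5015,.1383,.078])-[310,150])*4,(proj(D,[.5015,.1383,.078])-[260,150])*4+[400,0])
E
```

```text
[0.50185475 0.1403451  0.19630074]
hole px [187.92783105 276.33147933] [595.90612592 315.58278965]
```

View pics/s1.png

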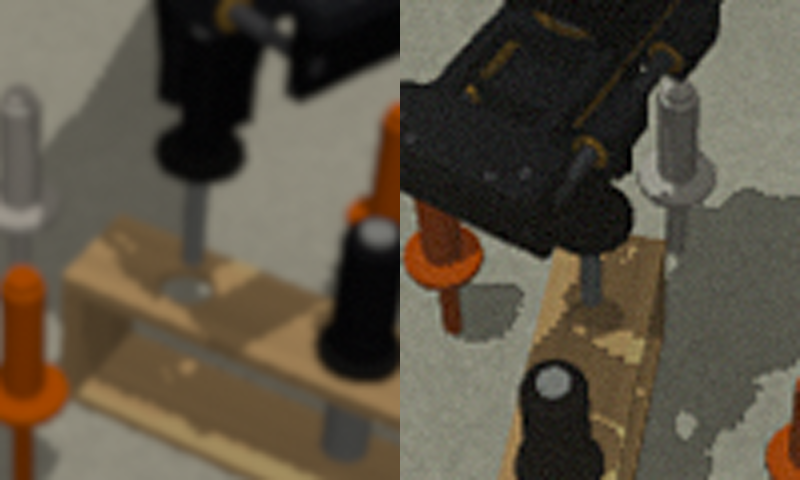

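The tip is just above its hole: scene tip (192,262) against hole (185,290), side (592,305) against (597,316). I shift −2 mm in y and lower.

Request:
send_rows:
  motion:
    - {"claw":-1,"slide":[0,-2,4],"delta_rot":[0,0,0]}
    - {"claw":-1,"slide":[0,-2,20],"delta_rot":[0,0,0]}
    - {"claw":-1,"slide":[0,-2,40],"delta_rot":[0,0,0]}
    - {"claw":-1,"slide":[0,-2,58],"delta_rot":[0,0,0]}
    - {"claw":-1,"slide":[0,-2,66],"delta_rot":[0,0,0]}

```text
time: 12.7
position: [0.4995, 0.1382, 0.1276]
tool_rot: [-0.355, -3.12, 0.002]
ft_force: [-0.2, 0.5, -1.6]
grip_width: 0.22
grip_force: 60.0
```

Request:
send_rows:
  motion:
    - {"claw":-1,"slide":[0,0,1],"delta_rot":[0,0,0]}
    - {"claw":-1,"slide":[0,0,3],"delta_rot":[0,0,0]}
    - {"claw":-1,"slide":[0,0,4],"delta_rot":[0,0,0]}
    - {"claw":-1,"slide":[0,0,5],"delta_rot":[0,0,0]}
    - {"claw":-1,"slide":[0,0,5],"delta_rot":[0,0,0]}

```text
time: 13.2
position: [0.5007, 0.1386, 0.1244]
tool_rot: [0.355, 3.121, 0.001]
ft_force: [-0.4, 0.5, -1.6]
grip_width: 0.218
grip_force: 60.0
```

Request:
send_rows:
  motion:
    - {"claw":-1,"slide":[0,0,0.7],"delta_rot":[0,0,0]}
    - {"claw":-1,"slide":[0,0,1.5],"delta_rot":[0,0,0]}
    - {"claw":-1,"slide":[0,0,1.5],"delta_rot":[0,0,0]}

```text
time: 13.5
position: [0.5008, 0.1387, 0.124]
tool_rot: [0.355, 3.121, 0.001]
ft_force: [-3.9, -1.7, 6.6]
grip_width: 0.218
grip_force: 60.0
```

Contact with the stand, so the collar is seated. Releasing partly open, then straight up.

Request:
send_rows:
  motion:
    - {"claw":0.2,"slide":[0,0,-1],"delta_rot":[0,0,0]}
    - {"claw":0.2,"slide":[0,0,-1],"delta_rot":[0,0,0]}
    - {"claw":0.2,"slide":[0,0,-1],"delta_rot":[0,0,0]}
    - {"claw":0.2,"slide":[0,0,-1],"delta_rot":[0,0,0]}
    - {"claw":0.2,"slide":[0,0,-1],"delta_rot":[0,0,0]}

```text
time: 14.0
position: [0.5005, 0.1385, 0.1234]
tool_rot: [-0.355, -3.121, 0.0]
ft_force: [-0.5, 1.0, -0.4]
grip_width: 0.56
grip_force: 0.0
```

Request:
send_rows:
  motion:
    - {"claw":0.2,"slide":[0,0,-10],"delta_rot":[0,0,0]}
    - {"claw":0.2,"slide":[0,0,-40],"delta_rot":[0,0,0]}
    - {"claw":0.2,"slide":[0,0,-80],"delta_rot":[0,0,0]}
    - {"claw":0.2,"slide":[0,0,-120],"delta_rot":[0,0,0]}
    - {"claw":0.2,"slide":[0,0,-140],"delta_rot":[0,0,0]}

```text
time: 14.5
position: [0.502, 0.1387, 0.2682]
tool_rot: [0.355, 3.116, 0.005]
ft_force: [0.5, 0.5, 0.2]
grip_width: 0.6
grip_force: 0.0
```

Request:
send_rows:
  motion:
    - {"claw":0.2,"slide":[30,30,0],"delta_rot":[0,0,0]}
    - {"claw":0.2,"slide":[60,60,0],"delta_rot":[0,0,0]}
    - {"claw":0.2,"slide":[60,90,0],"delta_rot":[0,0,0]}
    - {"claw":0.2,"slide":[60,120,0],"delta_rot":[0,0,0]}
    - {"claw":0.2,"slide":[60,150,0],"delta_rot":[0,0,0]}

```text
time: 15.0
position: [0.4758, 0.2995, 0.2646]
tool_rot: [0.355, 3.121, 0.002]
ft_force: [-1.4, -0.4, -0.2]
grip_width: 0.6
grip_force: 0.0
```

```bash
python3 - <<'E'
from h import *
state(); D=ctrl.get_image('side'); S=ctrl.get_image('scene')
c=lambda im,x,y,w,h,k:cv2.resize(im['color'][y:y+h,x:x+w],None,fx=k,fy=k,interpolation=cv2.INTER_CUBIC)
b=c(S,160,170,80,40,5)
b=cv2.convertScaleAbs(b,alpha=2)
cv2.imwrite('pics/f.png',np.vstack([np.hstack([c(S,300,140,200,180,2),c(D,240,140,200,180,2)]),np.hstack([b,c(D,280,60,100,50,4)])]))
E
```

```text
15.0 [0.4758 0.2995 0.2646] rot [3.550e-01 3.121e+00 2.000e-03] F [-1.4 -0.4 -0.2] w 0.6 0.0
```

View pics/f.png

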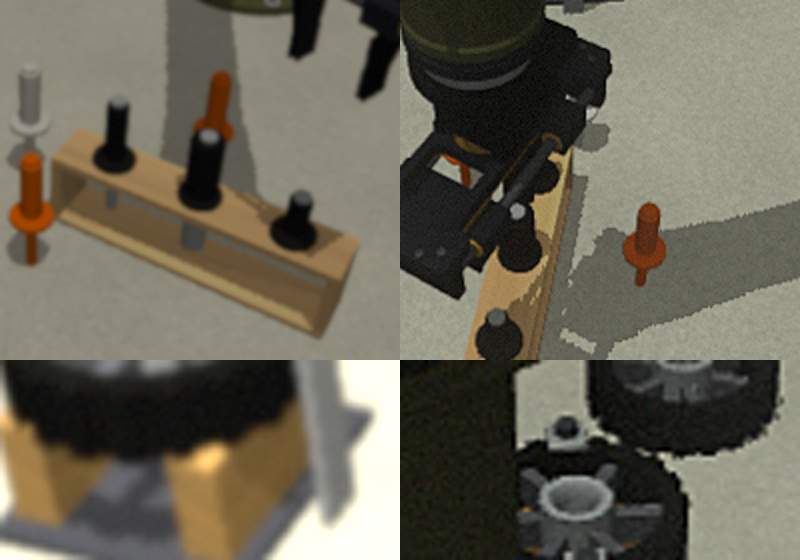

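The final view shows the slim punch upright in its own hole with the collar flat on the stand (scene crop (115,155)). The other punches have not moved, and the bore is open (side crop (578,500)).

```bash
python3 -c "
from bench import ctrl
print(ctrl.close_job())"
```

```text
the job is handed in; nothing more can be done
None
```

I pushed the axle pin down until it stopped on the plate below the hub, hung the long slim punch back upright in its own hole, and handed the job in at about 15 s; that the pin is out rests on the punch's force and depth, because I couldn't see the pin itself.

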